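Swing the whetstone home on the sharpening board

ROBOT

A 6-joint arm with a two-finger parallel gripper is mounted at the origin on a cart in front of the work surface, level with it; the furniture and walls round the work are solid. World frame = base frame: x ahead of the robot, y to its left, z up, the work surface at z = 0. Lengths are in m, angles in degrees, forces in N, time in s.
With the tool pointing down it reaches from about 0.4 to 0.825 m from the base axis. Payload 7 kg.
Tool frame: the origin (TCP) lies midway between the tips of the shut fingers; the grasp point (between the pads) lies 19 mm behind it; z points along the fingers, y is the line along which they close (so a half turn about z gives the same grasp; the last joint's range is limited). The gripper opens to 88 mm and grips with 3 to 60 N. Pads are 19 mm wide; open, the fingers measure 130 mm over their backs; the gripper's body (78 mm by 193 mm) begins 47 mm behind the grasp point.
Start: joints at [92.825, 20.546, 0.682, 0, -70.136, -16.507], TCP at [0.16, 0.656, 0.227] pointing down, gripper open.
Joint ranges: [-176.03, 176.03], [-82.01, 121.73], [-58.28, 71.71], [-173.87, 95.51], [-174.79, -0.11], [-173.66, 173.66]. Speed limits (degrees/s): [136.94, 136.94, 172.46, 180, 180, 180].

INTERFACE

Orientations are given as a 3x3 rotation matrix whose columns are the frame's x, y, z axes.
In Python, from rig import robot gives the robot as it stands. Calls block until the motion is done:
- robot.goto(position, orientation): joint-space move of the TCP to a pose.
- robot.servo_line(position, ori=None, speed=0.15): straight line of the TCP; ori=None keeps the orientation; speed is the mean speed in m/s.
- robot.movej(angles): joint-space move.
- robot.move_gripper(opening): opening from 0.0 (shut) to 1.0 (fully open); the grip force is fixed at half the most; returns when the fingers have stopped.
- robot.dwell(seconds).
- robot.ik(position, orientation): joint angles nearest the present ones, or None.
- robot.grab_frame(name): name is "side" or "top" or "wrist"; returns (picture, depth): 480x640x3 uint8, red, green, blue; 480x640 float32, m along the optical axis (not along the pixel's ray), 0 where there is no reading.
- robot.camera_info(name): a dict with "vfov" (degrees; the focal length in pixels is half the picture's height over the tangent of half this angle, whatever the lens; pixels are square), "cx", "cy" (the principal point, pixels), "view" (4x4, takes a point from world to camera coordinates); the wrist camera has in their place "T_tool_cam" (4x4, takes a point from camera to tool coordinates, whose origin is the TCP and whose axes are the flange's). Camera axes: x right, y down, z forward; pixel columns grow to the right and rows downward; lengths in m; the calibration is good to about 2 mm. The wrist camera is an equidistant fisheye: a pixel r from the principal point sees the ray r / f radians off the axis. A picture is of the moment at which its call begins: read the wrist's pose just before it. camera_info takes no time and is no camera call.
A pose or a line that the arm cannot do raises robot.Unreachable and nothing moves.
- robot.job_done(): hands the job in; it is judged then, once.
Readings, each from a call of its own:
- robot.read_t(): time.
- robot.read_qpos(): joint angles.
- robot.read_qvel(): joint speeds.
- robot.read_effort(): joint torques, N m.
- robot.read_position(): TCP position.
- robot.read_tcp_rot(): TCP orientation.
- robot.read_force(): force on the tool from outside, world axes, zero at the start.
- robot.read_ft_torque(): the same for the moment, N m.
- robot.read_grip_width(): opening from 0.0 (shut) to 1.0 (fully open).
- robot.read_finger_force(): force on a finger pad.
Only numpy, scipy, OpenCV 4.12 (cv2) and the standard library are available. Lean on these libraries where they do the work, as an engineer would, in place of code of your own. Each camera call takes 0.05 s, during which the arm holds its last target. There are 200 camera calls.

TASK

Take the block plane off the sharpening board and stand it on its sole on the bare worktop. Then lay the whetstone flat on the board, slanting at roughly 55 degrees to the fence, with one long side against the tall pivot pin near its middle and its longer part pointing towards the robot, and let go; finally push that longer part so that the stone swings round the pin until its long side lies flat along the fence and its short end is behind the low catch pin. Leave the tin of nails, the oil can and the pliers where they are.

Things in the scene. Friction and masses are not known exactly. Their poses are not given: they have to be found in the camera images.
- stone_board: Fixed board of light wood, 205 (x) x 250 (y) x 12 mm; origin at the centre of its underside, on the worktop. +x points away from the robot, +y left. A dark fence, 28 mm deep, 26 mm above the board, runs from y = -82 to 13 mm; its face (towards -x) is at x = 40. Home for the stone: centre at board x = 16, y = 15 mm, long axis along y, side flat on the fence.
- pivot_pin (a point): Foot of the tall fixed steel pivot pin's axis, level with the board's top; diameter 14, height 35 mm. At board x = 47, y = 35 mm: its robot side is flush with the fence's face, 22 mm left of the fence's left end. Left of it there is no fence, so the slanting stone's short end can pass behind the fence line. Axes as the board's.
- catch_pin (a point): Foot of the low fixed steel catch pin's axis, level with the board's top; diameter 12, height 22 mm, at board x = -18, y = 83 mm. With the stone home, its short (left) end lies between the fence line and this pin with 4 mm play, so it goes in by swinging round the pivot pin, not straight from the front. Axes as the board's.
- stone_mid (a point): Centre (half-way up) of the loose grey whetstone, a plain oblong block 48 (x) x 152 (y) x 24 mm, about 0.5 kg; starts flat on the worktop left of the board. z is up; its two ends are alike, and so are its two long sides. It slides on the board with ordinary friction.
- plane_mid (a point): Point in the middle of the loose iron block plane, 17 mm above its sole; the plane is 46 (x, across the cheeks) x 152 (y) x 59 mm, about 0.6 kg. The cheeks are upright sides 34 mm high, gripped across x; a round knob stands at the +y end, 45 to 75 mm from the middle. It starts standing on the board, in the stone's way.
- nail_tin: Bystander: open tin of nails, 74 mm across, 61 mm high, origin at the centre of its underside.
- oil_can: Bystander: oil can with a thin upright spout, 67 mm across, 142 mm high, origin at the centre of its underside.
- pliers: Bystander: pliers lying on the worktop, 49 x 165 (y) x 12 mm, origin at the centre of its underside.

How it is judged:
By the outcome, as a careful person would: the job done as asked, in the order asked, and still so for the second after the job is handed in, with the robot touching nothing.
It also fails if it takes over 72 s, if anything falls off the work surface, if the arm or the gripper's body presses on something with over 40 N, if the wrist force passes 120 N, or if a joint passes its speed limit or range.

## Working session

There is one attempt and no reset: what is moved stays moved. The work goes in short steps, each a Python script; the robot and the scene stay as the last script left them, time stands still between calls to the robot, and variables do not carry over. Pictures are saved under pics/ and viewed, at most 10 in all, crops included, and the job is handed in when it is done.

```bash
ls; mkdir -p pics; python3 - <<'E'
from rig import robot
import cv2,numpy as np
ims=[]
for n in("top","side"):
    p,d=robot.grab_frame(n); np.savez(f"{n}0.npz",p=p,d=d)
    cv2.imwrite(f"pics/{n}0.png",p[:,:,::-1]); i=robot.camera_info(n)
    print(n,i["vfov"],i["cx"],i["cy"],np.round(i["view"],4).tolist(), (d>0).mean())
print(robot.read_t(),robot.read_tcp_rot())
E
```

```text
pics
top 43.80885488951249 304.8441672096272 246.81656358275538 [[-0.0168, -0.9998, 0.0113, -0.0635], [-0.9879, 0.0148, -0.1543, 0.5231], [0.1541, -0.0137, -0.988, 1.5313], [0.0, 0.0, 0.0, 1.0]] 0.9958626302083333
side 43.10879518503845 313.50070689574915 237.26180292284587 [[0.9871, -0.1597, 0.0128, -0.5521], [-0.0503, -0.3848, -0.9216, 0.0342], [0.1521, 0.9091, -0.3879, 1.6618], [0.0, 0.0, 0.0, 1.0]] 0.9718977864583334
0.1 [[ 9.71595992e-01 -2.36645655e-01 -2.50539925e-04]
 [-2.36645763e-01 -9.71594870e-01 -1.48067312e-03]
 [ 1.06971554e-04  1.49790528e-03 -9.99998872e-01]]
```

View pics/top0.png

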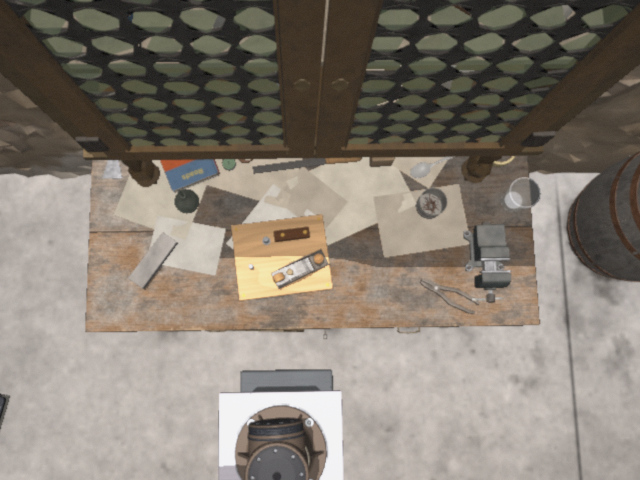

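View pics/side0.png

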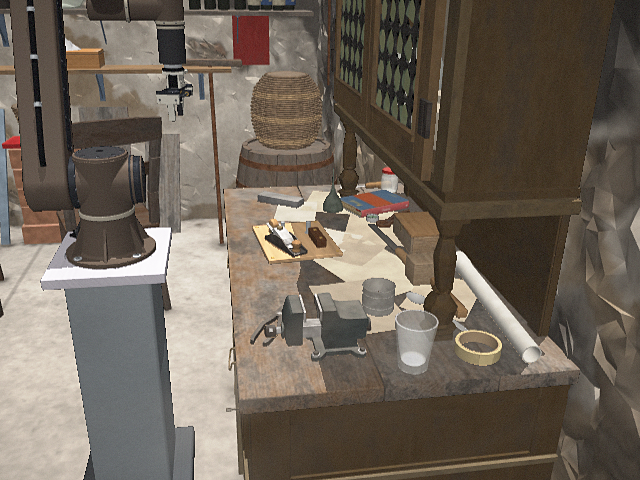

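The top view shows the whetstone at about (153,261), the board at (282,258) with the plane at (300,269), the catch pin at (251,267), the pivot pin at (266,240) and the fence at (292,235). The oil can is at (187,201), the tin at (431,204) and the pliers at (450,295). There is an overhead cabinet from row 157 upward. Next I'll get coarse positions and take a wrist view.

```bash
cat > h.py <<'E'
from rig import robot
import cv2,numpy as np
def ray(name,uv,info=None,T=None):
    """origin, unit directions in world; T=world tool pose for wrist"""
    i=info or robot.camera_info(name); f=240/np.tan(np.radians(i["vfov"]/2))
    uv=np.atleast_2d(np.float64(uv)); d=(uv-[i["cx"],i["cy"]])/f
    if name=="wrist":
        r=np.linalg.norm(d,axis=1,keepdims=True)+1e-12
        dc=np.hstack([d/r*np.sin(r),np.cos(r)]); W=T@i["T_tool_cam"]
    else:
        dc=np.hstack([d,np.ones((len(d),1))]); W=np.linalg.inv(i["view"])
    return W[:3,3],dc@W[:3,:3].T
def onplane(name,uv,z,T=None):
    o,d=ray(name,uv,T=T); return o+d*((z-o[2])/d[:,2])[:,None]
def proj(name,P,T=None):
    i=robot.camera_info(name); f=240/np.tan(np.radians(i["vfov"]/2))
    V=i["view"] if name!="wrist" else np.linalg.inv(T@i["T_tool_cam"])
    c=np.atleast_2d(P)@V[:3,:3].T+V[:3,3]
    if name=="wrist":
        s=np.linalg.norm(c[:,:2],axis=1)+1e-12; k=np.arctan2(s,c[:,2])/s
    else: k=1/c[:,2]
    return c[:,:2]*k[:,None]*f+[i["cx"],i["cy"]]
def pose():
    T=np.eye(4);T[:3,:3]=robot.read_tcp_rot();T[:3,3]=robot.read_position();return T
def down(a):
    """tool down, closing axis (tool y) at world yaw a deg"""
    a=np.radians(a); y=np.array([np.cos(a),np.sin(a),0]); z=np.array([0,0,-1.]); return np.c_[np.cross(y,z),y,z]
E
python3 - <<'E'
from h import *
d=np.load("top0.npz")["d"]; i=robot.camera_info("top"); f=240/np.tan(np.radians(i["vfov"]/2)); W=np.linalg.inv(i["view"])
def P(u,v):
    z=d[v,u]; return np.round((W@[(u-i["cx"])/f*z,(v-i["cy"])/f*z,z,1])[:3],3)
for n,(u,v) in dict(stone=(153,261),plane=(290,271),knob=(318,259),nose=(275,280),catch=(251,266),pivot=(266,240),fence=(292,235),b1=(235,220),b2=(325,218),b3=(330,290),b4=(240,297),can=(187,201),tin=(431,190),cabL=(200,156),cab2=(318,150),cabR=(440,156),vise=(490,260),legL=(143,173),book=(190,172)).items(): print(n,P(u,v))
print(robot.camera_info("wrist"))
for p,a in(((.5,.0,.33),90),((.5,0,.33),0),((.45,.27,.3),90)): print(robot.ik(p,down(a)))
E
```

```text
stone [0.493 0.33  0.024]
plane [ 0.456 -0.032  0.06 ]
knob [ 0.488 -0.106  0.048]
nose [0.433 0.007 0.065]
catch [0.474 0.071 0.033]
pivot [0.54  0.03  0.048]
fence [ 0.554 -0.038  0.04 ]
b1 [ 0.605  0.116 -0.002]
b2 [ 0.607 -0.129  0.001]
b3 [ 0.41  -0.137  0.006]
b4 [0.395 0.102 0.012]
can [0.648 0.238 0.049]
tin [ 0.672 -0.413  0.037]
cabL [0.673 0.154 0.358]
cab2 [ 0.672 -0.098  0.39 ]
cabR [ 0.672 -0.367  0.338]
vise [ 0.473 -0.543  0.089]
legL [0.712 0.343 0.098]
book [0.736 0.237 0.019]
{'vfov': 65.70646984690485, 'cx': 315.7195910572017, 'cy': 240.18152065961542, 'T_tool_cam': array([[ 2.17954579e-04, -9.56065914e-01, -2.93151702e-01,
         8.08892702e-02],
       [ 9.99999825e-01,  3.69627645e-04, -4.61992375e-04,
         3.89977877e-05],
       [ 5.50052135e-04, -2.93151550e-01,  9.56065827e-01,
        -1.58284733e-01],
       [ 0.00000000e+00,  0.00000000e+00,  0.00000000e+00,
         1.00000000e+00]])}
[  22.55685401    0.70796956  -10.77766563    0.          -78.5143648
 -112.55685401]
[ 22.55685401   0.70796956 -10.77766563   0.         -78.5143648
 157.44314599]
[  52.4010386     3.90204933  -11.22285084    0.          -74.87509983
 -142.4010386 ]
```

```bash
python3 - <<'E'
from h import *
for n,p in (("ws",(.42,.30,.24)),("wb",(.45,-.01,.26))):
    robot.goto(p,down(90)); robot.dwell(.2)
    T=pose(); im,d=robot.grab_frame("wrist"); np.savez(n+".npz",p=im,d=d,T=T); cv2.imwrite(f"pics/{n}.png",im[:,:,::-1])
    print(n,robot.read_t(),T[:3,3])
E
```

```text
ws 2.3167 [0.41990075 0.3003799  0.23988905]
wb 3.7583 [ 0.45018093 -0.00910577  0.25978509]
```

View pics/ws.png

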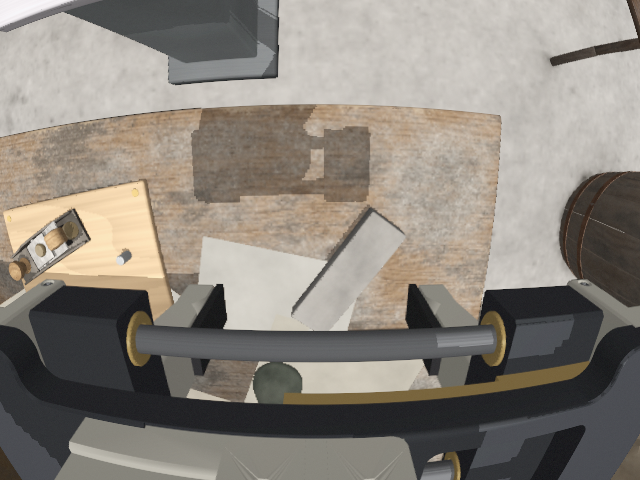

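View pics/wb.png

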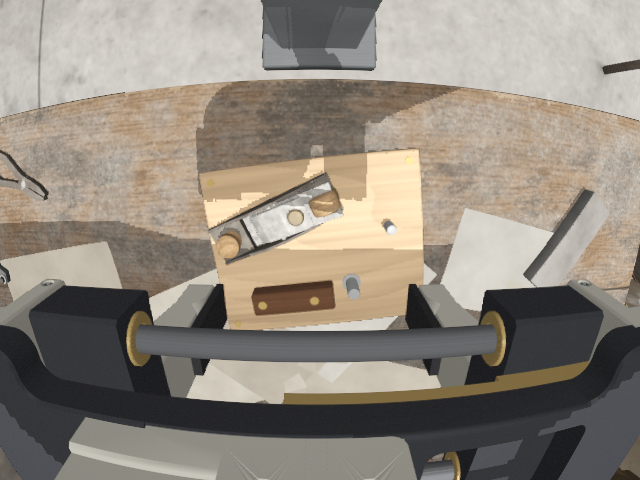

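The ws view shows the whetstone whole, from (375,207) to (310,325). The wb view shows the board corners at about (203,174), (418,149), (424,314) and (232,328), and the plane with one knob at (228,245) and a second at (323,204). It also shows the catch pin at (391,228), the pivot pin at (352,286) and the fence at (293,297). I'll fit these from the depth cloud and the masks.

```bash
cat >> h.py <<'E'
def cloud(p,d,T):
    v,u=np.mgrid[:480,:640]; uv=np.c_[u.ravel(),v.ravel()]
    i=robot.camera_info("wrist"); o,r=ray("wrist",uv,T=T)
    ax=(T@i["T_tool_cam"])[:3,2]; D=d.ravel()
    X=o+r*(D/(r@ax))[:,None]; X[D==0]=np.nan
    return X.reshape(480,640,3)
def rect(xy):
    (c,s,a)=cv2.minAreaRect(np.float32(xy)*1000); 
    if s[0]<s[1]: a+=90; s=s[::-1]
    return np.array(c)/1000,s,(a+90)%180-90   # yaw of long axis
E
python3 - <<'E'
from h import *
def load(n): z=np.load(n+".npz"); return z["p"],z["d"],z["T"]
def blob(m):
    n,l,s,c=cv2.connectedComponentsWithStats(m.astype(np.uint8)); k=1+np.argmax(s[1:,4]); return l==k
for n in("ws","wb"):
    p,d,T=load(n); X=cloud(p,d,T); z=X[...,2]; hsv=cv2.cvtColor(p,cv2.COLOR_RGB2HSV)
    fl=X[(abs(z)<.01)&(X[...,0]>.35)&(X[...,0]<.6)]; print(n,"table z",np.median(fl[:,2]),fl[:,2].std())
    # stone
    m=(abs(z-.024)<.006)&(X[...,1]>.2)&(X[...,0]<.6)&(X[...,0]>.38); m[280:]&=(np.mgrid[280:480,:640][1]>225)&(np.mgrid[280:480,:640][1]<408)
    m=blob(m); print("stone",rect(X[m][:,:2]),m.sum(),np.median(z[m]))
    if n=="ws": continue
    wood=(hsv[...,0]>8)&(hsv[...,0]<28)&(hsv[...,2]>130)&(abs(z-.012)<.006)&(X[...,0]>.36)&(X[...,0]<.63)&(abs(X[...,1])<.17)
    q=X[blob(cv2.morphologyEx(wood.astype(np.uint8),2,np.ones((3,3))))]
    print("board",rect(q[:,:2]),len(q),np.median(q[:,2]))
    pts=np.argwhere(wood)
    m=(z>.03)&(z<.1)&(X[...,0]>.36)&(X[...,0]<.52)&(X[...,1]<.05)&(X[...,1]>-.16)
    pm=blob(m); q=X[pm]; print("plane",rect(q[:,:2]),q[:,2].min(),q[:,2].max())
    q2=q[(q[:,2]<.05)]; print(" low",rect(q2[:,:2]),len(q2)); q3=q[q[:,2]>.06]; print(" high",rect(q3[:,:2]))
    for nm,lo,hi,x0,x1,y0,y1 in(("fence",.032,.044,.5,.6,-.1,.02),("pivot",.04,.055,.5,.6,.02,.07),("catch",.029,.04,.44,.52,.045,.1)):
        q=X[(z>lo)&(z<hi)&(X[...,0]>x0)&(X[...,0]<x1)&(X[...,1]>y0)&(X[...,1]<y1)]
        print(nm,rect(q[:,:2]),len(q),q[:,2].max())
    # plane heights along its axis
    c,s,a=rect(X[pm][:,:2]); ax=np.array([np.cos(np.radians(a)),np.sin(np.radians(a))])
    t=(X[pm][:,:2]-c)@ax; w=(X[pm][:,:2]-c)@[-ax[1],ax[0]]
    for k in np.arange(-.08,.08,.01):
        g=(t>=k)&(t<k+.01)
        if g.any(): print(round(k,2),np.round([w[g].min(),w[g].max(),z[pm][g].max(),z[pm][g].min()],3))
E
```

```text
ws table z 0.00033784812314752166 0.0011131707958019637
stone (array([0.49968689, 0.33422711]), (152.7161102294922, 49.322227478027344), -35.8124885559082) 5557 0.024306088717041763
wb table z 0.000298413798099334 0.0012217729665774787
stone (array([0.49912567, 0.33386487]), (151.11093139648438, 49.4508171081543), -35.84513473510742) 2662 0.024190570179728393
board (array([ 0.50576056, -0.00743379]), (251.43350219726562, 206.06564331054688), -83.60446357727051) 25271 0.012269473488175198
plane (array([ 0.46410678, -0.04182191]), (120.77079010009766, 47.046546936035156), -64.39509391784668) 0.03003221432760289 0.0732649271880832
 low (array([ 0.46410678, -0.04182191]), (120.77079010009766, 47.046546936035156), -64.39509391784668) 1937
 high (array([ 0.45178293, -0.00992627]), (54.1795768737793, 28.973957061767578), -50.955204010009766)
fence (array([ 0.53633612, -0.04309707]), (104.43787384033203, 82.59539794921875), -83.51963663101196) 1959 0.04371483570472717
pivot (array([0.54828003, 0.03236699]), (13.560347557067871, 13.024903297424316), 2.5238592624664307) 135 0.0495994227959638
catch (array([0.47752905, 0.07260321]), (11.239566802978516, 11.212364196777344), -81.46159076690674) 100 0.03591735038060895
-0.07 [-0.004  0.002  0.032  0.031]
-0.06 [-0.019  0.019  0.072  0.031]
-0.05 [-0.022  0.019  0.073  0.03 ]
-0.04 [-0.023  0.023  0.07   0.03 ]
-0.03 [-0.023  0.023  0.061  0.033]
-0.02 [-0.023  0.023  0.063  0.03 ]
-0.01 [-0.023  0.023  0.063  0.031]
-0.0 [-0.023  0.024  0.052  0.031]
0.01 [-0.024  0.023  0.048  0.03 ]
0.02 [-0.023  0.024  0.046  0.031]
0.03 [-0.023  0.023  0.046  0.03 ]
0.04 [-0.023  0.023  0.041  0.03 ]
0.05 [-0.023  0.023  0.035  0.03 ]
0.06 [-0.021 -0.021  0.031  0.031]
```

Stone, board and pins are consistent with each other: board yaw is about 6.5° with its centre near (0.5055, -0.0076). I'll refit the plane over its full length, then move it.

```bash
cat >> h.py <<'E'
B0=np.array([.5056,-.0075]); BY=6.5
def bw(v,dirn=False):
    a=np.radians(BY); R=np.array([[np.cos(a),-np.sin(a)],[np.sin(a),np.cos(a)]]); w=R@np.asarray(v,float)
    return w if dirn else B0+w
def unit(a): a=np.radians(a); return np.array([np.cos(a),np.sin(a)])
def p3(xy,z): return [float(xy[0]),float(xy[1]),z]
E
python3 - <<'E'
from h import *
z0=np.load("wb.npz"); X=cloud(z0["p"],z0["d"],z0["T"]); z=X[...,2]
a=-64.4; u=unit(a); c=np.array([.46411,-.04182]); t=(X[...,:2]-c)@u; w=(X[...,:2]-c)@[-u[1],u[0]]
m=(z>.019)&(z<.1)&(abs(t)<.11)&(abs(w)<.026); m[300:]=0
print("t range",t[m].min(),t[m].max()); 
for k in np.arange(-.08,.1,.01):
    g=m&(t>=k)&(t<k+.01)
    if g.any(): print(round(k,2),g.sum(),np.round([w[g].min(),w[g].max(),z[g].max()],3))
tc=(np.percentile(t[m],.2)+np.percentile(t[m],99.8))/2; C=c+tc*u; print("centre",C,tc)
# pliers in top view / paper test at placing spot
print("pliers ends",onplane("top",[(420,283),(421,279),(475,313)],.006).round(3).tolist(),"front edge",onplane("top",[(360,328)],0).round(3))
T=np.load("top0.npz")["p"]; uv=proj("top",[[x,y,0] for x in(.37,.45,.53) for y in(-.26,-.235,-.2)]); print(uv.round().tolist()); print([T[int(v),int(q)].tolist() for q,v in uv])
print(robot.ik(p3(C,.016),down(205.6)),robot.ik([.45,-.235,.01],down(260)))
E
```

```text
t range -0.06093555667587372 0.09052728927584683
-0.07 11 [-0.006  0.005  0.032]
-0.06 397 [-0.022  0.022  0.072]
-0.05 411 [-0.023  0.019  0.073]
-0.04 386 [-0.023  0.023  0.07 ]
-0.03 452 [-0.023  0.023  0.061]
-0.02 443 [-0.023  0.023  0.063]
-0.01 403 [-0.023  0.023  0.063]
-0.0 416 [-0.023  0.024  0.052]
0.01 390 [-0.024  0.023  0.048]
0.02 363 [-0.023  0.024  0.046]
0.03 292 [-0.023  0.023  0.046]
0.04 266 [-0.023  0.023  0.041]
0.05 198 [-0.023  0.023  0.046]
0.06 369 [-0.023  0.023  0.05 ]
0.07 239 [-0.023  0.023  0.049]
0.08 91 [-0.022  0.024  0.046]
0.09 4 [-0.022  0.023  0.023]
centre [ 0.47030094 -0.0547415 ] 0.014328045104420584
pliers ends [[0.425, -0.379, 0.006], [0.436, -0.382, 0.006], [0.343, -0.521, 0.006]] front edge [[ 0.308 -0.215  0.   ]]
[[376.0, 304.0], [367.0, 305.0], [354.0, 305.0], [375.0, 275.0], [366.0, 275.0], [353.0, 275.0], [374.0, 245.0], [365.0, 245.0], [352.0, 246.0]]
[[165, 141, 122], [169, 142, 119], [173, 145, 121], [159, 142, 125], [163, 137, 113], [157, 136, 121], [103, 91, 82], [97, 86, 78], [100, 90, 80]]
[ 1.72575436e+01  1.64125410e+01 -3.90395268e+01  2.54444375e-14
 -3.45479322e+01  8.34245643e+00] [ -5.3766371   19.54109213 -35.01939433   0.         -35.43951354
  85.3766371 ]
```

```bash
python3 - <<'E'
from h import *
C=[.4703,-.0547]
robot.goto(p3(C,.13),down(205.6)); robot.servo_line(p3(C,.0165),speed=.12)
print(robot.read_position(),robot.read_force())
robot.move_gripper(0.0); print("grip",robot.read_grip_width(),robot.read_finger_force())
robot.servo_line(p3(C,.12),speed=.15); print(robot.read_grip_width(),robot.read_force())
D=[.43,-.225]
robot.goto(p3(D,.10),down(260)); robot.servo_line(p3(D,.012),speed=.12); robot.servo_line(p3(D,.005),speed=.03)
print(robot.read_force(),robot.read_position())
robot.move_gripper(1.0); robot.servo_line(p3(D,.13),speed=.2)
# look again from the far side of the board, on the way to the stone
robot.goto([.45,-.01,.2],down(90)); robot.dwell(.2)
T=pose(); p,d=robot.grab_frame("wrist"); np.savez("w2.npz",p=p,d=d,T=T); cv2.imwrite("pics/w2.png",p[:,:,::-1])
print(robot.read_t())
E
```

```text
[ 0.47077137 -0.05458833  0.01701073] [-0.28322962 -0.07377904  0.2174959 ]
grip 0.5215775165473148 29.999994901008904
0.5190052355981317 [-0.06005454 -0.71787161 -6.15562984]
[-0.29076084 -0.21545107 -5.82735936] [ 0.42990564 -0.22502554  0.00501657]
15.575
```

View pics/w2.png

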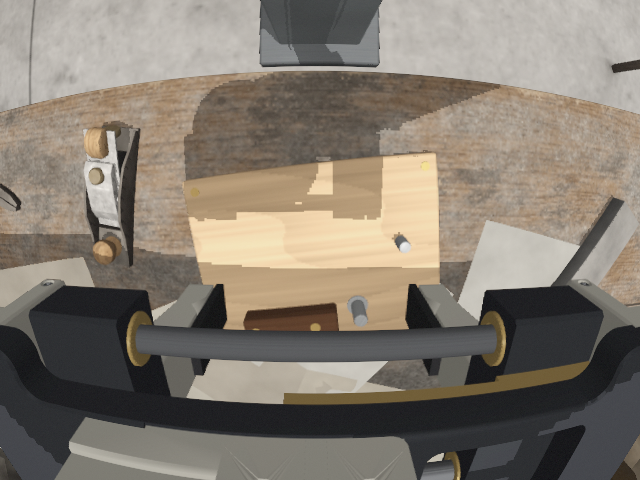

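The plane now stands upright on bare wood at (110,195), and the board is clear. Next is to pick the stone and place it against the pivot pin.

```bash
python3 - <<'E'
from h import *
q=np.load("w2.npz"); X=cloud(q["p"],q["d"],q["T"]); z=X[...,2]
for nm,lo,hi,xy in(("pivot",.044,.055,(.5486,.0326)),("catch",.031,.04,(.478,.073))):
    k=X[(z>lo)&(z<hi)&(np.hypot(X[...,0]-xy[0],X[...,1]-xy[1])<.015)]; print(nm,rect(k[:,:2]),"expect",bw((.047,.035) if nm=="pivot" else (-.018,.083)))
ua=-35.8; S=np.array([.4994,.3341]); G=S+.016*unit(ua)
th=55; u=np.array([-np.sin(np.radians(th)),-np.cos(np.radians(th))]); n=np.array([np.cos(np.radians(th)),-np.sin(np.radians(th))])
nw=bw(n,1); uw=bw(u,1); c=bw(np.array([.047,.035])-.031*n+.023*u); gp=c+.016*uw
yaw=131.5
robot.goto(p3(G,.12),down(ua-90)); robot.servo_line(p3(G,.005),speed=.12)
robot.move_gripper(0.0); print("grip",robot.read_grip_width(),robot.read_finger_force(),robot.read_position())
robot.servo_line(p3(G,.10),speed=.12); print(robot.read_grip_width(),robot.read_force())
a0=gp-.004*nw
robot.goto(p3(a0,.10),down(yaw)); robot.servo_line(p3(a0,.03),speed=.12); robot.servo_line(p3(a0,.0178),speed=.03)
robot.dwell(.3); f0=robot.read_force(); print("f0",f0,robot.read_t())
for k in range(16):
    a=a0+nw*.0005*(k+1); robot.servo_line(p3(a,.0178),speed=.01); df=(robot.read_force()-f0)
    if df[:2]@nw< -4: break
print("k",k,df,robot.read_position(),"nominal",gp,robot.read_t())
T=pose(); p,d=robot.grab_frame("top"); cv2.imwrite("pics/t3.png",cv2.resize(p[190:320,200:360,::-1],None,fx=4,fy=4))
E
```

```text
pivot (array([0.54781274, 0.03243344]), (13.122031211853027, 12.144914627075195), 78.11792755126953) expect [0.54833576 0.03259557]
catch (array([0.47787457, 0.0728301 ]), (11.531828880310059, 10.67102336883545), -88.62984538078308) expect [0.47831984 0.07292881]
grip 0.545943590842179 29.999469816684723 [0.51235463 0.32476812 0.00506569]
0.541052613059404 [-0.5589143   0.59043972 -6.25538965]
f0 [  5.35548655 -13.06892579  -1.51575363] 22.9667
k 1 [-2.87744287  5.91712508  1.35526745] [0.49851332 0.03215716 0.01925715] nominal [0.49858527 0.02997101] 23.4667
```

View pics/t3.png

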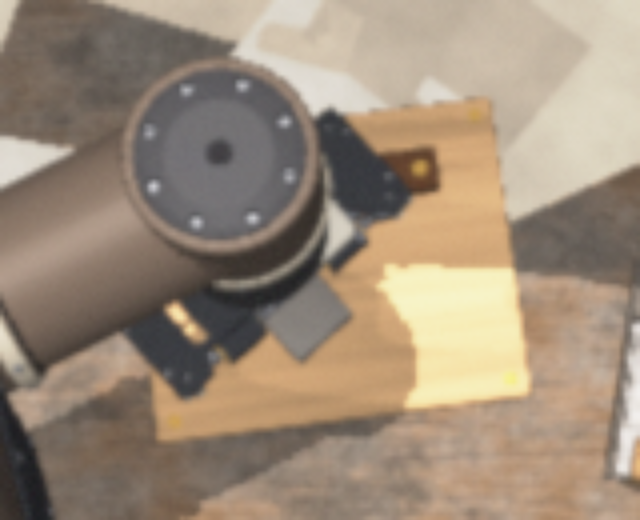

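The crop shows the gripper holding the stone over the board at roughly the right slant. There was already about 13 N sideways load before the nudge: the left finger is fouling the catch pin, a clearance I missed. I'll lift, set the stone down nearer the robot, measure it again and regrasp further along its long part.

```bash
cat >> h.py <<'E'
th=55; u=np.array([-np.sin(np.radians(th)),-np.cos(np.radians(th))]); n=np.array([np.cos(np.radians(th)),-np.sin(np.radians(th))])
nw=bw(n,1); uw=bw(u,1); SC=bw(np.array([.047,.035])-.031*n+.023*u)
def look_stone(name):
    T=pose(); p,d=robot.grab_frame("wrist"); np.savez(name+".npz",p=p,d=d,T=T); cv2.imwrite(f"pics/{name}.png",p[:,:,::-1])
    X=cloud(p,d,T); z=X[...,2]; hsv=cv2.cvtColor(p,cv2.COLOR_RGB2HSV)
    m=(abs(z-.036)<.005)&(hsv[...,1]<60)&(X[...,0]>.38)&(X[...,0]<.62)&(abs(X[...,1])<.16)
    nn,l,s,_=cv2.connectedComponentsWithStats(m.astype(np.uint8)); k=1+np.argmax(s[1:,4]); return rect(X[l==k][:,:2]),s[k,4]
E
python3 - <<'E'
from h import *
P=robot.read_position()
robot.servo_line([P[0]+nw[0]*.003,P[1]+nw[1]*.003,.03],speed=.05)
robot.servo_line([P[0]+nw[0]*.003,P[1]+nw[1]*.003,.06],speed=.1)
print(robot.read_grip_width(),robot.read_force())
g=SC+.016*uw+.032*uw+.002*nw
robot.servo_line(p3(g,.06)); robot.servo_line(p3(g,.0175),speed=.06); print(robot.read_force(),robot.read_position(),g)
robot.move_gripper(.8); robot.servo_line(p3(g,.1),speed=.2)
robot.servo_line(p3(g-.04*unit(221.5)*0+[-.05,-.03],.2),ori=down(90),speed=.25); robot.dwell(.2)
print(look_stone("w4"),"want yaw",(55-0)*-1,robot.read_t(),"SC",SC, "uw",np.degrees(np.arctan2(uw[1],uw[0])))
E
```

```text
0.544587689681736 [-0.49437865  0.30150443 -6.4341036 ]
[-7.85152081  3.45643182  5.37748637] [0.47438    0.00690572 0.01741878] [0.47594393 0.00726926]
((array([0.48250339, 0.01267479]), (138.5148468017578, 52.394832611083984), 40.881797790527344), np.int32(5993)) want yaw -55 27.925 SC [0.51056856 0.04057293] uw -138.5
```

View pics/w4.png

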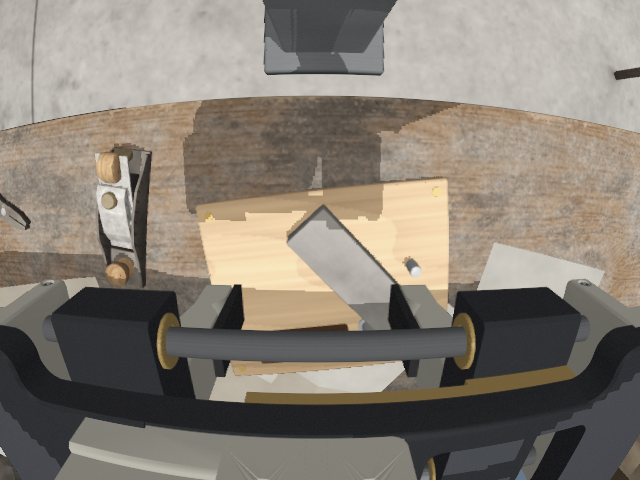

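The stone lies flat with its long end at (323,207), and the finger at (410,310) hides part of its short end. I'll fit the visible near part, regrasp at 34 mm towards the long end and slide it against the pin.

```bash
cat >> h.py <<'E'
def near_fit(name,rmax=282):
    q=np.load(name+".npz"); p=q["p"]; X=cloud(p,q["d"],q["T"]); z=X[...,2]; hsv=cv2.cvtColor(p,cv2.COLOR_RGB2HSV)
    m=(abs(z-.036)<.005)&(hsv[...,1]<60)&(X[...,0]>.38)&(X[...,0]<.62)&(abs(X[...,1])<.16); m[rmax:]=0
    nn,l,s,_=cv2.connectedComponentsWithStats(m.astype(np.uint8)); k=1+np.argmax(s[1:,4]); xy=X[l==k][:,:2]
    A=xy-xy.mean(0)
    def w(a): r=A@unit(a+90); return np.ptp(r)
    aa=np.arange(180,275,.25); a=aa[np.argmin([w(x) for x in aa])]
    U=unit(a); V=unit(a+90); e=(xy@U).max(); v=((xy@V).max()+(xy@V).min())/2
    return U*(e-.076)+V*v,a,w(a)
E
python3 - <<'E'
from h import *
c,a,w=near_fit("w4"); print(c,a,w)
assert abs(a-221.5)<6 and .045<w<.054
g=c+.034*unit(a)
robot.goto(p3(g,.10),down(a-90)); robot.servo_line(p3(g,.017),speed=.12)
robot.move_gripper(0.0); print("grip",robot.read_grip_width(),robot.read_position())
P=robot.read_position()[:2]; c=P-.034*unit(a)   # stone centred across by grip
robot.servo_line(p3(P,.019),speed=.05)
t=SC+.034*uw-.004*nw
robot.servo_line(p3(P-.006*nw,.019),speed=.05)
robot.servo_line(p3(t,.019),ori=down(131.5),speed=.06)
robot.dwell(.3); f0=robot.read_force(); print("f0",f0,robot.read_t(),robot.read_position(),t)
for k in range(18):
    b=t+nw*.0005*(k+1); robot.servo_line(p3(b,.019),speed=.01); df=robot.read_force()-f0
    if df[:2]@nw< -3: break
print("k",k,df,robot.read_position(),SC+.034*uw,robot.read_t())
E
```

```text
[0.48731485 0.01821416] 223.5 0.04878165969375299
grip 0.5425195338576672 [ 0.46269049 -0.00504421  0.01737791]
f0 [ 1.12899415 -0.035896   -6.0479619 ] 31.5167 [0.48231166 0.020859   0.01905074] [0.48245359 0.02103967]
k 6 [-2.64031586  2.8905187   1.10146263] [0.48457243 0.01856746 0.01894851] [0.48510407 0.01804385] 33.2667
```

```bash
python3 - <<'E'
from h import *
P=robot.read_position()
robot.servo_line([P[0],P[1],.0172],speed=.02); print(robot.read_force())
robot.move_gripper(.68); print(robot.read_position()); robot.servo_line([P[0],P[1],.1],speed=.15)
robot.servo_line([.405,-.02,.2],ori=down(90),speed=.25); robot.move_gripper(0); robot.dwell(.1)
print(look_stone("w5"),near_fit("w5",310),"SC",SC,robot.read_t())
E
```

```text
[-1.96573734  2.59015446 -0.11721356]
[0.48478005 0.0185604  0.01726975]
((array([0.4745274 , 0.00877687]), (56.5297737121582, 48.622459411621094), 42.10322570800781), np.int32(1422)) (array([0.45998191, 0.05060296]), np.float64(268.5), np.float64(0.03971066312207597)) SC [0.51056856 0.04057293] 36.8083
```

View pics/w5.png

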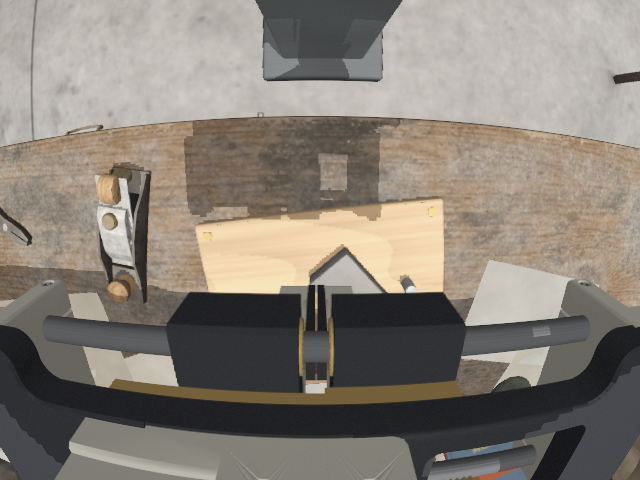

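The picture shows the stone's long corner at (345,247). Its fitted long end is within 1 mm of the plan, at a slant of about 55°. Now I'll swing it with shut fingers.

```bash
python3 - <<'E'
from h import *
L=.073; Z=.018
def pt(th,gap):
    a=np.radians(th); u=np.array([-np.sin(a),-np.cos(a)]); n=np.array([np.cos(a),-np.sin(a)])
    return bw(np.array([.047,.035])-(.076+gap)*n+L*u), bw(n,1), down(186.5-th)
x,nn,R=pt(55,.010)
robot.goto(p3(x,.09),R); robot.servo_line(p3(x,Z),speed=.12); robot.dwell(.2); f0=robot.read_force()
g=.010
while g>-.008:
    g-=.001; robot.servo_line(p3(pt(55,g)[0],Z),speed=.03); df=robot.read_force()-f0
    if df[:2]@nn<-1.2: break
print("contact gap",g,df,robot.read_t())
for th in range(50,-1,-5):
    x,nn,R=pt(th,g); robot.servo_line(p3(x,Z),ori=R,speed=.05); df=robot.read_force()-f0
    print(th,df.round(1),end=" ")
    if np.hypot(*df[:2])>20: print("stop");break
print()
k=0
while th==0 and k<12:
    df=robot.read_force()-f0
    if df[:2]@nn<-12: break
    k+=1; robot.servo_line(p3(pt(0,g-.0005*k)[0],Z),speed=.02)
print("end",k,df,robot.read_position(),robot.read_t())
E
```

```text
contact gap -0.005 [-3.469905    2.01476741  4.19725687] 42.1417
50 [ 0.7 -0.3  2.8] 45 [-0.9 -0.2  1.8] 40 [-0.2  0.2  2.2] 35 [ 0.2 -0.2  1.6] 30 [ 0.7 -0.5  1.5] 25 [ 0.2 -1.   2. ] 20 [ 0.6 -0.6  2. ] 15 [ 0.7 -0.1  1.3] 10 [-0.6 -0.3  1.8] 5 [ 0.5 -0.8  1.6] 0 [-4.1 -1.3  2.3] 
end 5 [-12.81187872   1.57250132  10.62381268] [ 0.48469063 -0.04824606  0.01749867] 46.9667
```

```bash
python3 - <<'E'
from h import *
P=robot.read_position(); nn=bw([1,0],1)
b=P[:2]-.02*nn; robot.servo_line(p3(b,.018),speed=.08); robot.servo_line(p3(b,.1),speed=.2)
robot.goto([.47,-.01,.26],down(90)); robot.move_gripper(1.0); robot.dwell(.2)
r,k=look_stone("w7"); a=np.radians(BY); M=np.array([[np.cos(a),np.sin(a)],[-np.sin(a),np.cos(a)]])
print(r,k,"board coords",M@(r[0]-B0),robot.read_t())
E
```

```text
(array([0.52190094, 0.01444242]), (151.48593139648438, 55.53601837158203), -83.55313491821289) 5831 board coords [0.01868011 0.01995606] 51.225
```

View pics/w7.png

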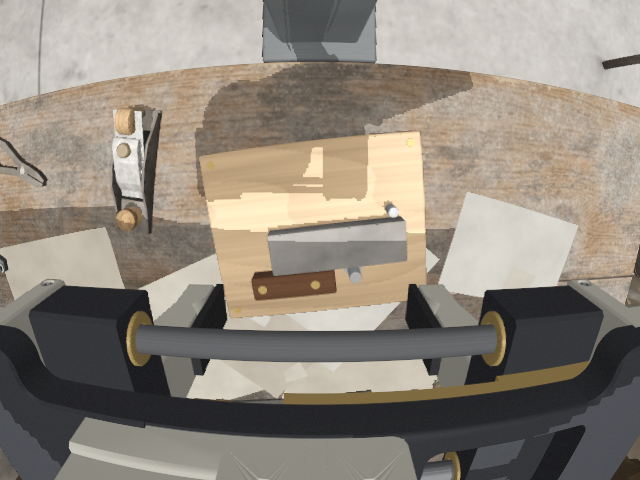

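The stone lies along the fence with its left end behind the catch pin, which is visible at (393,212). It reads about 5 mm left of home. I'll check flushness and end positions offline.

```bash
python3 - <<'E'
from h import *
q=np.load("w7.npz"); X=cloud(q["p"],q["d"],q["T"]); z=X[...,2]; a=np.radians(BY); M=np.array([[np.cos(a),np.sin(a)],[-np.sin(a),np.cos(a)]])
b=(X[...,:2]-B0)@M.T*1000; hsv=cv2.cvtColor(q["p"],cv2.COLOR_RGB2HSV)
m=(abs(z-.036)<.004)&(hsv[...,1]<60)&(b[...,0]>-12)&(b[...,0]<48)&(b[...,1]>-75)&(b[...,1]<115); m[290:]=0
for y in range(-65,105,10):
    g=m&(abs(b[...,1]-y)<5)
    if g.any(): print(y,g.sum(),np.percentile(b[...,0][g],[1,99]).round(1))
g=m&(abs(b[...,0]-16)<20); print("y ends",np.percentile(b[...,1][g],[.3,99.7]))
E
```

```text
-55 204 [-8.1 38.3]
-45 377 [-7.9 38.9]
-35 383 [-7.9 39. ]
-25 384 [-8.  38.8]
-15 381 [-7.7 38.5]
-5 385 [-7.8 38.6]
5 393 [-8.2 39. ]
15 388 [-8.6 38.4]
25 397 [-8.6 43.6]
35 411 [-8.4 41.1]
45 388 [-8.5 39.2]
55 382 [-8.2 38.5]
65 385 [-8.3 38.4]
75 372 [-8.4 38.2]
85 365 [-8.4 38.2]
95 190 [-8.3 37.7]
y ends [-54.90448842  94.93501668]
```

The stone is flush to about 0.5 mm but 5 mm left along the fence. There is time for a gentle 5 mm nudge on its left end.

```bash
python3 - <<'E'
from h import *
robot.move_gripper(0); R=down(96.5)
robot.goto(p3(bw([.016,.130]),.09),R); robot.servo_line(p3(bw([.016,.130]),.019),speed=.15)
f0=robot.read_force(); robot.servo_line(p3(bw([.016,.114]),.019),speed=.06)
y=.114
while y>.1055:
    y-=.0015; robot.servo_line(p3(bw([.016,y]),.019),speed=.03); df=robot.read_force()-f0
    if np.hypot(*df[:2])>15: break
print(y,df,robot.read_t())
robot.servo_line(p3(bw([.016,.130]),.019),speed=.1); robot.servo_line(p3(bw([.016,.130]),.1),speed=.25)
robot.goto([.47,-.01,.26],down(90)); robot.move_gripper(1.0); robot.dwell(.1)
r,k=look_stone("w8"); q=np.load("w8.npz"); X=cloud(q["p"],q["d"],q["T"]); z=X[...,2]; a=np.radians(BY); M=np.array([[np.cos(a),np.sin(a)],[-np.sin(a),np.cos(a)]])
b=(X[...,:2]-B0)@M.T*1000; hsv=cv2.cvtColor(q["p"],cv2.COLOR_RGB2HSV)
m=(abs(z-.036)<.004)&(hsv[...,1]<60)&(b[...,0]>-12)&(b[...,0]<48)&(b[...,1]>-75)&(b[...,1]<115); m[290:]=0
for y in (-45,-25,-5,10,55,75,85): g=m&(abs(b[...,1]-y)<5); print(y,np.percentile(b[...,0][g],[1,99]).round(1))
g=m&(abs(b[...,0]-16)<20); print("y ends",np.percentile(b[...,1][g],[.3,99.7]),robot.read_t())
E
```

```text
0.105 [-0.22049015  2.55500435 -2.62878871] 56.075
-45 [-8.3 38.2]
-25 [-8.1 38. ]
-5 [-8.2 38.7]
10 [-8.9 38.4]
55 [-8.4 38.1]
75 [-8.4 37.9]
85 [-8.3 37.7]
y ends [-62.46230015  87.40685427] 59.4
```

```bash
python3 -c "
from rig import robot
print(robot.job_done(),robot.read_t())"
```

```text
the job is handed in; nothing more can be done
the job is handed in; nothing more can be done
```

I handed the job in at about 59 s: the plane stands on bare worktop right of the board, and the stone, swung round the pivot pin, lies flush along the fence about 2.5 mm from home with its short end behind the catch pin. On the first try a finger pressed the catch pin at about 14 N, so I set the stone down and regripped it, and after the swing I nudged it about 7 mm along the fence.

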